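# Shim the rocking analyser's levelling foot until it drags

## Robot

A 6-joint arm with a two-finger parallel gripper is mounted at the origin on the work surface. World frame = base frame: x ahead of the robot, y to its left, z up, the work surface at z = 0. Lengths are in m, angles in rad, forces in N, time in s.
With the tool pointing down it reaches from about 0.375 to 0.9 m from the base axis. Payload 3.1 kg.
Tool frame: the origin (TCP) lies between the finger pads; the fingertips stand 8 mm ahead of it and the grasp point (between the pads) lies 11 mm behind it; z points along the fingers, y is the line along which they close (so a half turn about z gives the same grasp; the last joint's range is limited). The gripper opens to 85 mm and grips with 20 to 120 N. Pads are 22 mm wide; open, the fingers measure 114 mm over their backs; the gripper's body (76 mm by 85 mm) begins 54 mm behind the grasp point. The pads swing forward as they close: fully open they stand 13 mm farther back than shut.
Start: joints at [1.087, 0.527, 1.433, -0, 1.181, -0.178], TCP at [0.188, 0.596, 0.2] pointing down, gripper open.
Joint ranges: [-3.08, 3.08], [-0.75, 2.2], [0.22, 2.44], [-1.43, 4.57], [0, 2.65], [-2.85, 2.85]. Speed limits (rad/s): [2.79, 2.79, 3.14, 3.14, 3.14, 3.14].

## Interface

Orientations are given as a unit quaternion [x, y, z, w].
In Python, from station import readout, cams, sign_off gives the robot as it stands.
- The arm moves only by the tool send_rows, never from a script. Its argument "commands" is text: rows parted by semicolons, each of 5 numbers parted by spaces: the finger opening in mm, from 0 to 85.4, then the shift along the tool's x, y, z each as a share of 0.02 m, from -1 to 1, then the turn about the tool's z as a share of 4 degrees, from -1 to 1. In form: grip dx dy dz spin; .... A call has 1 to 20 rows; each row shifts and turns the commanded pose from where the row before left it, along the tool's axes as they then stand; what a row does not reach is not made up. A row lasts 1/12 s, in which the tool goes at most 41.7 mm and 7.16 degrees, less where a joint would pass 70% of its speed; a pose out of reach is approached as far as the arm can. A call with a number of a shift or a turn outside -1 to 1 is refused whole. A call with a gripper value outside its range is refused whole. The fingers move at their own pace and stop on an object; "grip_force" is the grip in N (left out, the last holds). Time passes only in rows, so rows that do not move let the fingers close. It gives the time, the measured TCP pose, the force, the opening and the grip force at its end, in the units of the state.
- readout.sense(): the state, without advancing time (a new reading comes with each control period).
- cams.snapshot(name): name is "side" or "top"; returns a dict with "pixels" (384x512x3 uint8, red, green, blue), "intrinsics" (3x3 intrinsics, pixels), "eye" and "rotation" of the camera in the world. Camera axes: x right, y down, z forward; pixel columns grow to the right and rows downward; lengths in m; the calibration is good to about 2 mm. A picture is of the moment at which its call begins. There is no depth.
- sign_off(): hands the job in; it is judged then, once.
The state is a dict: "t": time; "q": joint angles; "qd": joint speeds; "tau": joint torques, N m; "tcp_pos": TCP position; "tool_rot": TCP orientation; "force": force on the tool from outside, world axes, zero at the start; "ft_torque": the same for the moment, N m; "finger_gap": opening from 0.0 (shut) to 1.0 (fully open); "gripper_force": force on a finger pad.
Only numpy, scipy, OpenCV 4.12 (cv2) and the standard library are available. Lean on these libraries where they do the work, as an engineer would, in place of code of your own. Each camera call takes 0.05 s, during which the arm holds its last target. There are 200 camera calls.

## Task

The blood analyser rocks because the levelling foot on its side lug hangs clear of the bench. Take the yellow taper shim from the tray by its orange handle, slide it flat along the bench, thin end first and square to the instrument, under the foot until you feel it drag snugly (about 6 N of push, never forced), and leave it lying there, holding the foot by itself. Leave the bottle, the jar and the tube rack where they are and do not bump the analyser.

Things in the scene. Friction and masses are not known exactly. Their poses are not given: they have to be found in the camera images.
- analyser: White bench-top analyser, immovable. Origin on the bench (z=0) exactly below its levelling foot's centre; +y, towards the housing, is the way to slide the shim in. Housing: y 35 to 375 mm, x -120 to 180, z 25 to 175; screen on top to z 280. The space below it is open for the shim's tip. A lug 40 mm wide reaches from its side to y = -12 at z 36 to 44; the leg and nut in it reach z 70.
- lug (a point): Middle of the lug's top, 44 mm above the bench, above the foot. Below hangs a grey rubber foot, dome radius 10 mm, its lowest point 4.5 to 9.5 mm above the bench (differs each time, not reported). Springy: yields from 1.5 N, then 6 N per mm of lift, so some 0.5 to 1 N per mm the shim is pushed on after touch. A good fit bears 2 to 9 N; over 16 N is forced.
- shim_grip (a point): Taper shim, 90 g, flat below, starts flat in the tray; +x from handle to thin tip, z up. This point: in the orange upright handle (52 mm along x, 16 wide along y, 50 high), 33 mm above the underside and 98 mm behind the tip. Ahead of the handle the yellow blade, 72 mm long, 30 wide, 2.5 mm thick at the tip, rising 1 in 6 to 14.5 mm.
- shim_tip (a point): Middle of the lower edge of the shim's thin tip, on its underside; axes as shim_grip. Friction of shim on bench and foot is 0.45 to 0.75, unknown; once wedged it holds by itself.
- tray: Fixed shallow steel tray, 200 mm (its x) by 130 mm (its y), 14 mm high, floor and walls 4 mm thick. Origin at the centre of its underside, on the bench.
- bottle: Loose pale blue reagent bottle with green cap, 56 mm in diameter, 130 mm high; origin at the centre of its underside. To be left alone.
- jar: Loose amber jar, 48 mm in diameter, 50 mm high; origin at the centre of its underside. To be left alone.
- rack: Loose white rack of capped blood tubes, 120 mm by 50 mm, 77 mm high; origin at the centre of its underside. To be left alone.
Things that resemble listed ones, but are neither listed nor needed, are in the scene too. What is meant by the part that bears shim_grip is not blue, pink or turquoise, and is the smaller of those in its own colour.

How it is judged:
By the outcome, as a careful person would: the job done as asked, in the order asked, and still so for the second after the job is handed in, with the robot touching nothing.
It also fails if it takes over 58 s, if anything falls off the work surface, if the arm or the gripper's body presses on something with over 40 N, if the wrist force passes 120 N, or if a joint passes its speed limit or range.

## Working session

There is one attempt and no reset: what is moved stays moved. The work goes in short steps, Python scripts to look and compute and a tool call to move; the robot and the scene stay as the last step left them, time stands still between calls to the robot, and variables do not carry over. Pictures are saved under pics/ and viewed, at most 10 in all, crops included, and the job is handed in when it is done.

Besides the shell and the picture viewer there is one more tool, called after "Emit:" by a JSON object that holds its "api" and its "payload". send_rows: Moves the arm, as the interface text tells. Its arguments: {"type":"object","properties":{"commands":{"type":"string"},"grip_force":{"type":"number"}},"required":["commands"]}

```bash
mkdir -p pics; cat > h.py <<'E'
import numpy as np, cv2
from station import readout, cams, sign_off
def snap(n,f=None):
    s=cams.snapshot(n)
    if f: cv2.imwrite('pics/'+f,s['pixels'][:,:,::-1])
    return s
def ray(s,u,v,z):
    d=np.array(s['rotation'])@np.linalg.solve(np.array(s['intrinsics']),[u,v,1.]);e=np.array(s['eye'])
    return e+d*(z-e[2])/d[2]
def proj(s,p):
    c=np.array(s['intrinsics'])@(np.array(s['rotation']).T@(np.array(p)-np.array(s['eye'])));return c[:2]/c[2]
E
python3 - <<'E'
from h import *
a=snap('top','t1.png');b=snap('side','s1.png')
for s in(a,b):print(s['eye'],s['rotation'],s['intrinsics'])
print(readout.sense())
E
```

```text
[ 0.46570982 -0.14635155  1.2352929 ] [-0.70313423  0.70945879 -0.03014377  0.03690296] [[492.15895523   0.         258.84930376]
 [  0.         492.15895523 193.27179079]
 [  0.           0.           1.        ]]
[ 0.03211773 -0.85182942  0.64930893] [ 0.84104238 -0.27202183  0.15081538 -0.44261333] [[443.76758178   0.         257.87501774]
 [  0.         443.76758178 196.12364942]
 [  0.           0.           1.        ]]
{'t': 0.1, 'q': array([ 1.08651894e+00,  5.28394090e-01,  1.43377193e+00, -3.77880130e-06,
        1.18140675e+00, -1.78531720e-01]), 'qd': array([-0.00071587, -0.0014208 , -0.00075649, -0.00095461,  0.0002297 ,
       -0.00085779]), 'tau': array([ 1.46870725e-04, -4.43303597e+01, -1.78585553e+01, -1.73412709e-04,
        3.84516141e-03, -1.75942951e-06]), 'tcp_pos': array([0.18778607, 0.5953827 , 0.19931941]), 'tool_rot': array([ 1.52277301e-01,  9.88337313e-01, -9.36757349e-04, -3.20485690e-04]), 'force': array([ 0.89473445,  0.72887719, -0.06193182]), 'ft_torque': array([-0.03714195, -0.00429137,  0.03264479]), 'gripper_force': 0.0, 'finger_gap': 1.0017097000846777}
```

View pics/t1.png

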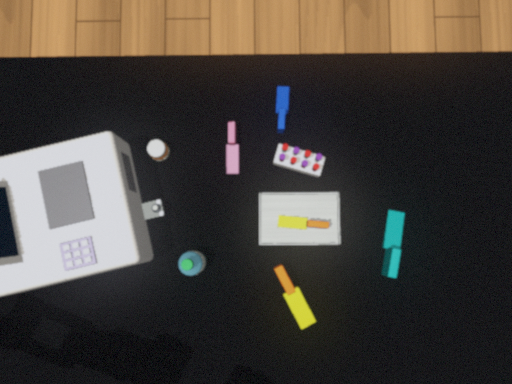

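View pics/s1.png

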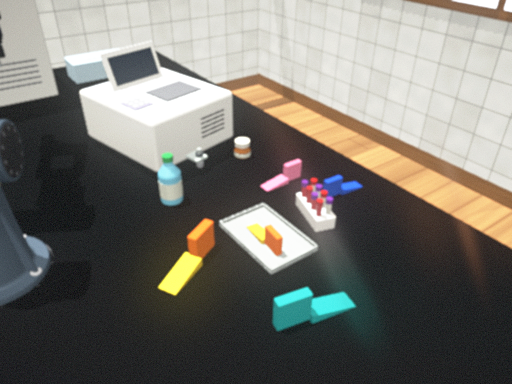

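The top view shows the small shim in the tray (blade about 292,222, handle 318,224, tip to the left) and the lug at (155,209). The bottle is at (190,263), the jar at (158,150), and the larger lookalike lies outside the tray. The rotation is a quaternion.

```bash
cat >> h.py <<'E'
from scipy.spatial.transform import Rotation as R
_s=snap
def snap(n,f=None):
    s=dict(_s(n,f)); s['rotation']=R.from_quat(s['rotation']).as_matrix(); return s
def mask(s,lo,hi,box=None,smin=120,vmin=60):
    h=cv2.cvtColor(s['pixels'],cv2.COLOR_RGB2HSV)
    m=((h[...,0]>=lo)&(h[...,0]<=hi)&(h[...,1]>=smin)&(h[...,2]>=vmin)).astype(np.uint8)
    if box:
        k=np.zeros_like(m);x0,y0,x1,y1=box;k[y0:y1,x0:x1]=1;m*=k
    return m
def rect(m):
    c=max(cv2.findContours(m,0,1)[0],key=cv2.contourArea);return cv2.minAreaRect(c)
E
python3 - <<'E'
from h import *
a=snap('top');b=snap('side')
bx=(262,196,338,242)
mo=mask(a,4,19,bx);my=mask(a,22,35,bx)
for n,m in(('or',mo),('ye',my)):
    r=rect(m);print(n,r,m.sum());
    ys,xs=np.nonzero(m);print(xs.min(),xs.max(),ys.min(),ys.max())
    for z in(0.004,0.012,.054):print(z,[ray(a,*p,z).round(4)[:2] for p in cv2.boxPoints(r)], ray(a,*r[0],z).round(4)[:2])
# tray, analyser
print('nut',ray(a,155,209,.07)); print('bottle',ray(a,187,265,.13),'jar',ray(a,157,147,.05))
for q in((259,193),(340,192),(341,244),(259,245)):print('tray',ray(a,*q,.014))
for q in((113,132),(134,262)):print('housing top near edge',ray(a,*q,.175))
cv2.imwrite('pics/c1.png',np.hstack([cv2.resize(a['pixels'][180:280,120:220,::-1],(400,400),interpolation=2),cv2.resize(a['pixels'][180:280,250:350,::-1],(400,400),interpolation=2)]))
cv2.imwrite('pics/c2.png',np.hstack([cv2.resize(b['pixels'][125:205,150:230,::-1],(400,400),interpolation=2),cv2.resize(b['pixels'][195:275,220:300,::-1],(400,400),interpolation=2)]))
E
```

```text
or ((317.5, 224.0), (6.0, 21.0), 90.0) 127
307 328 221 227
0.004 [array([ 0.5122, -0.2547]), array([ 0.5118, -0.3071]), array([ 0.4968, -0.3068]), array([ 0.4973, -0.2545])] [ 0.5045 -0.2808]
0.012 [array([ 0.5119, -0.254 ]), array([ 0.5115, -0.3061]), array([ 0.4966, -0.3057]), array([ 0.4971, -0.2538])] [ 0.5043 -0.2799]
0.054 [array([ 0.5103, -0.2503]), array([ 0.5099, -0.3006]), array([ 0.4955, -0.3003]), array([ 0.496 , -0.2501])] [ 0.5029 -0.2753]
ye ((292.6547546386719, 221.7794647216797), (28.160207748413086, 10.625505447387695), 6.009006023406982) 291
279 307 216 228
0.004 [array([ 0.5014, -0.1824]), array([ 0.5278, -0.1855]), array([ 0.5198, -0.2554]), array([ 0.4935, -0.2522])] [ 0.5106 -0.2189]
0.012 [array([ 0.5012, -0.1822]), array([ 0.5274, -0.1853]), array([ 0.5194, -0.2547]), array([ 0.4933, -0.2515])] [ 0.5103 -0.2184]
0.054 [array([ 0.5  , -0.181]), array([ 0.5253, -0.1839]), array([ 0.5176, -0.251 ]), array([ 0.4923, -0.2479])] [ 0.5088 -0.216 ]
nut [0.54141253 0.11142784 0.07      ]
bottle [0.41187053 0.02525237 0.13      ] jar [0.69458164 0.11270165 0.05      ]
tray [ 0.5826353  -0.13553917  0.014     ]
tray [ 0.58323335 -0.33719595  0.014     ]
tray [ 0.45446766 -0.33655759  0.014     ]
tray [ 0.4537107  -0.13444195  0.014     ]
housing top near edge [0.70485465 0.18261295 0.175     ]
housing top near edge [0.42133467 0.13194972 0.175     ]
```

View pics/c1.png

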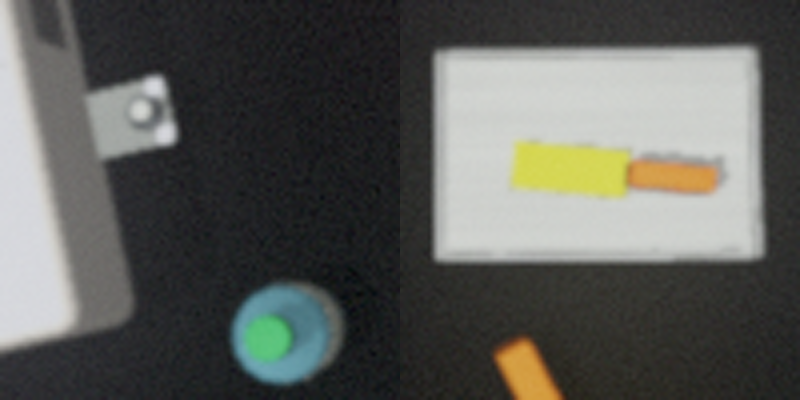

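View pics/c2.png

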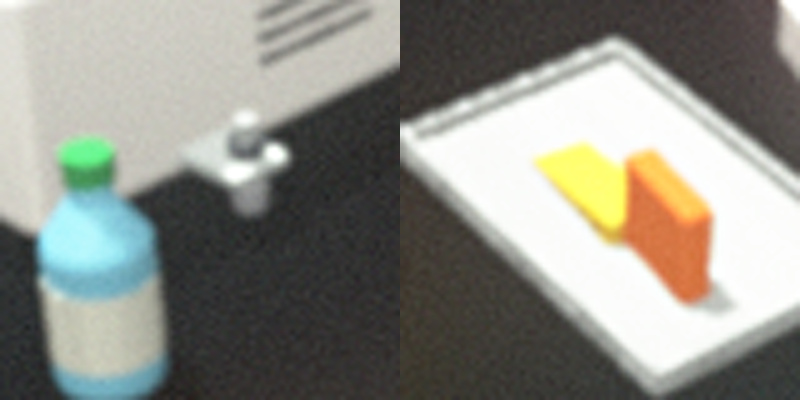

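Analyser +y is close to world +y, at a heading of about 100°. The foot is near (0.54, 0.11), and the shim grip is near (0.503, -0.279) with a heading of about 83.5°. I'll start with the turn and lift, then travel above the tray.

Emit:
{"api": "send_rows", "payload": {"commands": "85 0 0 -1 1;85 0 0 -1 1;85 0 0 -1 1;85 0 0 0 1;85 0 0 0 1;85 0 0 0 1;85 0 0 0 1;85 0 0 0 1;85 0 0 0 1;85 0 0 0 1;85 0 0 0 1;85 0 0 0 1;85 0 0 0 1;85 0 0 0 1;85 0 0 0 1;85 0 0 0 1;85 0 0 0 1;85 0 0 0 1;85 0 0 0 1;85 0 0 0 0.75", "grip_force": 60}}

```text
t: 1.87
tcp_pos: [0.188, 0.5958, 0.2599]
tool_rot: [0.747, 0.665, -0.0, 0.0]
force: [-0.1, 0.4, 0.1]
finger_gap: 0.995
gripper_force: 0.0
```

Emit:
{"api": "send_rows", "payload": {"commands": "45 -1 0.6 0 0;45 -1 0.6 0 0;45 -1 0.6 0 0;45 -1 0.6 0 0;45 -1 0.6 0 0;45 -1 0.6 0 0;45 -1 0.6 0 0;45 -1 0.6 0 0;45 -1 0.6 0 0;45 -1 0.6 0 0;45 -1 0.6 0 0;45 -1 0.6 0 0;45 -1 0.6 0 0;45 -1 0.6 0 0;45 -1 0.6 0 0;45 -1 0.6 0 0;45 -1 0.6 0 0;45 -1 0.6 0 0;45 -1 0.6 0 0;45 -1 0.6 0 0"}}

```text
t: 3.53
tcp_pos: [0.3813, 0.1702, 0.2602]
tool_rot: [0.746, 0.666, 0.0, -0.0]
force: [1.4, -0.4, 1.0]
finger_gap: 0.522
gripper_force: 0.0
```

Emit:
{"api": "send_rows", "payload": {"commands": "45 -1 0.4 0 0;45 -1 0.4 0 0;45 -1 0.4 0 0;45 -1 0.4 0 0;45 -1 0.4 0 0;45 -1 0.4 0 0;45 -1 0.4 0 0;45 -1 0.4 0 0;45 -1 0.4 0 0;45 -1 0.4 0 0;45 -1 0.4 0 0;45 -1 0.4 0 0;45 -1 0.4 0 0;45 -1 0.4 0 0;45 -1 0.4 0.2 0;45 -1 0.4 0.5 0;45 -1 0.4 0.8 0;45 -1 0.4 1 0;45 -1 0.4 1 0;45 -1 0.4 1 0"}}

```text
t: 5.2
tcp_pos: [0.4948, -0.2453, 0.1693]
tool_rot: [0.746, 0.666, 0.0, 0.0]
force: [0.5, 0.1, 1.4]
finger_gap: 0.529
gripper_force: 0.0
```

Emit:
{"api": "send_rows", "payload": {"commands": "45 -0.8 0.3 1 0;45 -0.8 0.3 1 0;45 0 0 1 0;45 0 0 0 0;45 0 0 0 0"}}

```text
t: 5.62
tcp_pos: [0.5019, -0.2766, 0.1091]
tool_rot: [0.746, 0.666, -0.0, -0.002]
force: [0.0, -0.2, -0.2]
finger_gap: 0.527
gripper_force: 0.0
```

```bash
python3 - <<'E'
from h import *
a=snap('top');b=snap('side')
s=readout.sense();print(s['tcp_pos'],s['force'])
# side view: orange handle/yellow
m=mask(b,4,19,(215,190,300,262)); r=rect(m);print(r)
p=np.array([s['tcp_pos'][0],s['tcp_pos'][1],.054]);print('tcp foot proj side',proj(b,p),'top',proj(a,p), 'expected handle top', proj(b,[.503,-.279,.054]))
# housing edges in top view
g=cv2.cvtColor(a['pixels'],cv2.COLOR_RGB2GRAY)
L=cv2.createLineSegmentDetector().detect(g)[0][:,0]
for x1,y1,x2,y2 in L:
    if max(x1,x2)<180 and np.hypot(x2-x1,y2-y1)>14:
        P,Q=ray(a,x1,y1,.175)[:2],ray(a,x2,y2,.175)[:2]
        print(np.round([x1,y1,x2,y2]),round(np.degrees(np.arctan2(*(Q-P)[::-1]))%90,2),np.hypot(*(Q-P)).round(3))
v=np.hstack([cv2.resize(b['pixels'][150:290,180:340,::-1],(480,420),interpolation=2),cv2.resize(a['pixels'][170:270,250:326,::-1],(319,420),interpolation=2)])
cv2.imwrite('pics/d1.png',v)
E
```

```text
[ 0.50335532 -0.27725871  0.11114252] [ 0.05878273 -0.3567275  -0.03681566]
((272.7500305175781, 239.75003051757812), (28.991374969482422, 16.970561981201172), 45.0)
tcp foot proj side [273.20975528 231.17932618] top [318.30952099 223.81536499] expected handle top [273.57917325 231.65784352]
[109. 130.   0. 156.] 13.2 0.244
[144. 219. 163. 216.] 10.02 0.041
[164. 215. 161. 199.] 13.25 0.034
[  0. 296. 137. 262.] 13.26 0.3
[158. 198. 141. 203.] 15.53 0.04
[130. 145. 108. 130.] 55.79 0.06
[ 17. 255.   0. 257.] 6.04 0.036
[  6. 181.  21. 261.] 13.22 0.178
[138. 257. 113. 134.] 12.62 0.276
[ 83. 161.  95. 217.] 13.21 0.126
[ 22. 262.   0. 265.] 7.99 0.046
[ 38. 170.  81. 160.] 13.07 0.095
[ 94. 218.  50. 229.] 13.24 0.097
[ 49. 228.  37. 172.] 13.2 0.126
[106. 288.  77. 326.] 52.73 0.1
[141. 200. 129. 145.] 13.06 0.125
[ 78. 335.  67. 382.] 78.45 0.098
[154. 258. 146. 222.] 13.21 0.08
[141. 204. 144. 218.] 12.96 0.031
[ 92. 236.  97. 261.] 13.91 0.055
[128. 267. 107. 288.] 43.61 0.063
[33.  1. 31. 54.] 89.85 0.125
[128. 157. 135. 189.] 13.33 0.074
[121.   1. 121.  52.] 0.52 0.119
[ 97. 263.  67. 271.] 13.53 0.066
[73. 52. 74.  1.] 0.31 0.12
[ 79.  19. 118.  19.] 89.21 0.087
[ 61. 242.  90. 235.] 12.14 0.064
[118.  22.  78.  22.] 0.26 0.09
[78.  1. 77. 18.] 0.19 0.041
[77. 24. 76. 53.] 0.52 0.067
[166.  22. 166.  52.] 0.41 0.07
[163.  52. 164.   1.] 89.52 0.119
[28. 53. 30.  1.] 89.88 0.122
[ 64. 270.  59. 244.] 13.43 0.055
[110. 295.  95. 313.] 48.97 0.048
```

View pics/d1.png

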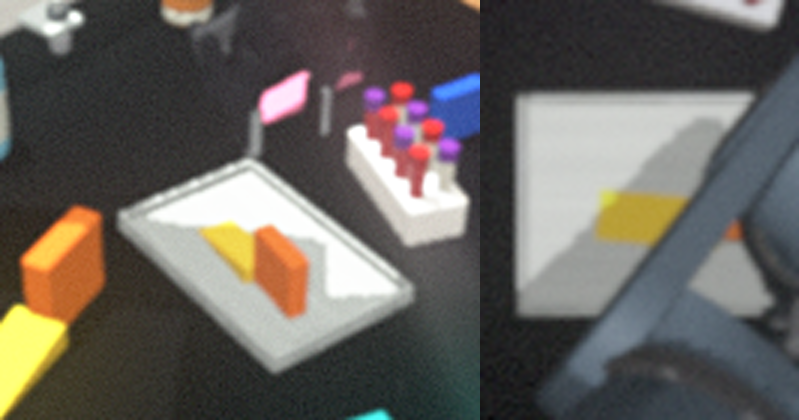

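The open fingers straddle the handle. Its top is at about (273,232) in the side view, where the projection predicted it. The analyser yaw refines to 13.2°. I'll descend and grip.

Emit:
{"api": "send_rows", "payload": {"commands": "45 0 0 1 0;45 0 0 1 0;45 0 0 1 0;45 0 0 0.7 0;45 0 0 0.4 0;45 0 0 0.05 0;45 0 0 0 0;0 0 0 0 0;0 0 0 0 0;0 0 0 0 0;0 0 0 0 0;0 0 0 0 0;0 0 0 0 0;0 0 0 0 0;0 0 0 0 0;0 0 0 0 0"}}

```text
t: 7.05
tcp_pos: [0.5029, -0.2774, 0.0271]
tool_rot: [0.746, 0.666, -0.0, -0.0]
force: [-0.1, 0.4, -0.3]
finger_gap: 0.005
gripper_force: 0.0
```

```bash
python3 - <<'E'
from h import *
a=snap('top');b=snap('side')
s=readout.sense();print(s['tcp_pos'],s['finger_gap'])
print([proj(b,s['tcp_pos']+[0,0,z]) for z in(0,.03)],proj(a,s['tcp_pos']))
cv2.imwrite('pics/e1.png',np.hstack([cv2.resize(b['pixels'][180:280,220:320,::-1],(400,400),interpolation=2),cv2.resize(a['pixels'][170:270,250:350,::-1],(400,400),interpolation=2)]))
E
```

```text
[ 0.5029481  -0.27741522  0.02716026] 0.0009476922859661037
[array([272.70628387, 240.95344273]), array([273.15198866, 230.12746533])] [317.16773841 224.34188324]
```

View pics/e1.png

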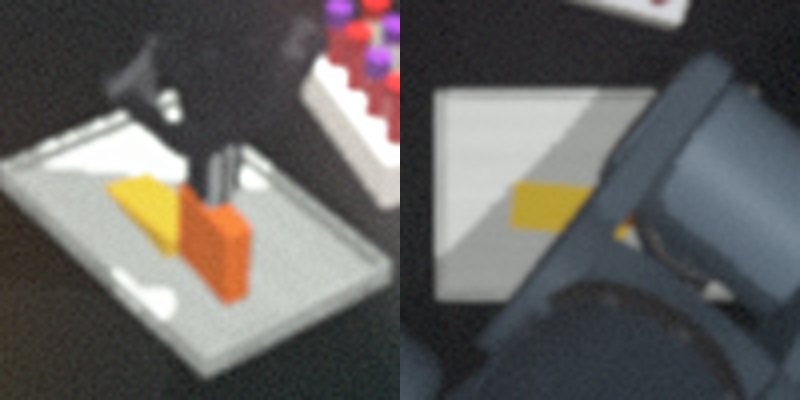

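The gripper shut on nothing. In the side view the fingers sit behind or above the handle (finger bottoms at about (275,230)), and the shim hasn't moved. The TCP and the picture disagree, so I'll lift and measure where the fingertips really are.

Emit:
{"api": "send_rows", "payload": {"commands": "0 0 0 -1 0;0 0 0 -1 0;0 0 0 -1 0;0 0 0 0 0;0 0 0 0 0;0 0 0 0 0"}}

```text
t: 7.65
tcp_pos: [0.5025, -0.277, 0.0867]
tool_rot: [0.746, 0.666, -0.0, -0.001]
force: [0.2, 0.6, 0.4]
finger_gap: -0.001
gripper_force: 0.0
```

```bash
python3 - <<'E'
from h import *
a=snap('top');b=snap('side')
s=readout.sense();p=s['tcp_pos'];print(p,s['finger_gap'],s['q'])
v=b['pixels'][...,::-1]; v=(255*(v/255.)**.5).astype(np.uint8).copy()
k=8;x0,y0=235,165
c=cv2.resize(v[y0:y0+75,x0:x0+75],(600,600),interpolation=cv2.INTER_CUBIC)
for dz,col in((.008*-1,(0,255,0)),(.011,(255,0,255)),(.065,(255,255,0))):
    u=(proj(b,p+[0,0,dz])-[x0,y0]+.5)*k;print(dz,u/k+[x0,y0]);cv2.circle(c,tuple(u.astype(int).tolist()),4,col,-1)
cv2.imwrite('pics/f1.png',c)
E
```

```text
[ 0.50214466 -0.27675951  0.08604569] 5.367614021879501e-05 [-6.98544286e-01  6.14540269e-01  1.66143147e+00 -2.24912270e-05
  8.68173192e-01 -5.84678721e-01]
-0.008 [273.47958269 222.83908206]
0.011 [273.77186816 215.60104479]
0.065 [274.64075337 194.08432888]
```

View pics/f1.png

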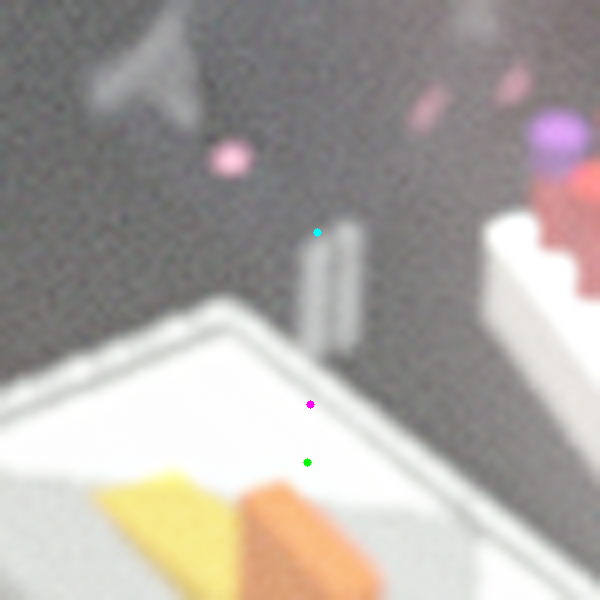

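The pad bottoms are at about (276,209), where the readout predicts (273.5,223), so they appear about 14 px too high. I'll check what offset that means.

```bash
python3 - <<'E'
from h import *
b=snap('side');a=snap('top');p=readout.sense()['tcp_pos']
print('horizontal offset if z true',ray(b,276.2,208.7,p[2]-.008)-p)
print('z offset:',[(dz,proj(b,p+[0,0,dz])) for dz in(.02,.025,.03,.035)])
print('nut side',proj(b,[.5414,.1114,.07]),'seen 199.2 148.6')
print('tray corners',[proj(b,q).round(1) for q in([.583,-.337,.014],[.4545,-.3366,.014],[.4537,-.1344,.014],[.5826,-.1355,.014])])
print(readout.sense()['tool_rot'])
E
```

```text
horizontal offset if z true [ 0.03569498  0.03471955 -0.008     ]
z offset: [(0.02, array([273.50715192, 211.59700819])), (0.025, array([273.58635208, 209.64285953])), (0.03, array([273.66604012, 207.67667282])), (0.035, array([273.74622059, 205.69833646]))]
nut side [197.27084096 148.869556  ] seen 199.2 148.6
tray corners [array([318.1, 246.3]), array([271.5, 270. ]), array([218.6, 221. ]), array([262.9, 203. ])]
[ 7.46195611e-01  6.65725723e-01 -1.64454505e-04 -1.15958377e-03]
```

The cameras agree with each other. The offset is either about 27 mm too high or about 35 mm horizontally in x and y. I'll settle it with a gentle touch straight down over the handle, fingers shut.

Emit:
{"api": "send_rows", "payload": {"commands": "0 0 0 1 0;0 0 0 1 0;0 0 0 0.8 0;0 0 0 0.1 0;0 0 0 0.1 0;0 0 0 0 0;0 0 0 0 0"}}

```text
t: 8.43
tcp_pos: [0.5035, -0.2778, 0.0278]
tool_rot: [0.746, 0.666, 0.0, 0.001]
force: [0.6, 0.2, 1.7]
finger_gap: -0.0
gripper_force: 0.0
```

Emit:
{"api": "send_rows", "payload": {"commands": "0 0 0 0.05 0;0 0 0 0.05 0;0 0 0 0.05 0;0 0 0 0 0"}}

```text
t: 8.77
tcp_pos: [0.503, -0.2775, 0.0244]
tool_rot: [0.746, 0.666, 0.0, 0.0]
force: [-0.5, -0.1, 0.4]
finger_gap: 0.001
gripper_force: 0.0
```

Emit:
{"api": "send_rows", "payload": {"commands": "0 0 0 0.05 0;0 0 0 0.05 0;0 0 0 0.05 0;0 0 0 0 0"}}

```text
t: 9.1
tcp_pos: [0.5033, -0.2776, 0.023]
tool_rot: [0.746, 0.666, 0.0, 0.001]
force: [-1.9, 1.6, 11.8]
finger_gap: 0.003
gripper_force: 5.8
```

Contact came at TCP z ≈ 0.0235 with 12 N up, so that is the handle top (z 0.054). The true tool height is therefore about 38 mm above the readout. I'll lift, open, and go down that much further.

Emit:
{"api": "send_rows", "payload": {"commands": "45 0 0 -1 0;45 0 0 -1 0;45 0 0 0 0;45 0 0 0 0;45 0 0 0 0;45 0 0 0 0;45 0 0 0 0;45 0 0 1 0;45 0 0 1 0;45 0 0 0.5 0;45 0 0 0 0"}}

```text
t: 10.02
tcp_pos: [0.501, -0.2759, 0.0084]
tool_rot: [0.746, 0.666, -0.0, -0.003]
force: [-0.1, 0.4, -0.4]
finger_gap: 0.527
gripper_force: 0.0
```

Emit:
{"api": "send_rows", "payload": {"commands": "45 0 0 0.5 0;45 0 0 0.5 0;45 0 0 0 0;45 0 0 0 0"}}

```text
t: 10.35
tcp_pos: [0.5027, -0.2772, -0.0092]
tool_rot: [0.746, 0.666, -0.0, -0.0]
force: [1.1, -0.4, 0.2]
finger_gap: 0.526
gripper_force: 0.0
```

No contact, so the height offset is confirmed. Gripping now.

Emit:
{"api": "send_rows", "payload": {"commands": "45 0 0 0.15 0;0 0 0 0 0;0 0 0 0 0;0 0 0 0 0;0 0 0 0 0;0 0 0 0 0;0 0 0 0 0;0 0 0 0 0;0 0 0 0 0", "grip_force": 60}}

```text
t: 11.1
tcp_pos: [0.5034, -0.2778, -0.0113]
tool_rot: [0.746, 0.666, 0.0, 0.001]
force: [0.6, 0.4, 5.2]
finger_gap: 0.183
gripper_force: 58.8
```

Gripped: the gap is 15.6 mm, which matches the 16 mm handle. Lifting, turning square to the analyser, and measuring.

Emit:
{"api": "send_rows", "payload": {"commands": "0 0 0 -0.5 0;0 0 0 -1 0;0 0 0 -1 0;0 0 0 -1 0;0 0 0 0 -1;0 0 0 0 -1;0 0 0 0 -1;0 0 0 0 -1;0 0 0 0 -0.93;0 0 0 0 0;0 0 0 0 0"}}

```text
t: 12.02
tcp_pos: [0.5024, -0.277, 0.0581]
tool_rot: [0.622, 0.783, -0.0, -0.001]
force: [0.5, -0.1, -1.4]
finger_gap: 0.176
gripper_force: 58.3
```

```bash
python3 - <<'E'
from h import *
a=snap('top');b=snap('side');s=readout.sense();p=s['tcp_pos']
q=s['tool_rot'];X=R.from_quat(q).as_matrix()
print(p,s['force'],'tool x heading',np.degrees(np.arctan2(X[1,0],X[0,0])), 'z',X[:,2])
# foot estimates
n=np.array([-np.sin(np.radians(13.2)),np.cos(np.radians(13.2))])
print('nut',ray(a,155.5,207.5,.07)[:2],'lug end',ray(a,162.5,207.3,.044)[:2]+.012*n)
from scipy.optimize import least_squares
# yellow blade in side view
m=mask(b,20,36,(150,150,380,300));c=max(cv2.findContours(m,0,1)[0],key=cv2.contourArea)
print('yellow',rect(m),cv2.contourArea(c))
u=np.array([X[0,0],X[1,0]]);u/=np.hypot(*u)
tip=np.r_[p[:2]+.098*u,p[2]+.038-.022]
print('pred tip',tip,proj(b,tip),proj(a,tip))
v=b['pixels'][...,::-1];v=(255*(v/255.)**.6).astype(np.uint8)
w=np.hstack([cv2.resize(v[150:270,200:320],(400,400),interpolation=2),cv2.resize(a['pixels'][170:270,240:340,::-1],(400,400),interpolation=2)])
cv2.circle(w,tuple(((proj(b,tip)-[200,150])*400/120).astype(int).tolist()),3,(0,255,0),-1)
cv2.circle(w,tuple((((proj(a,tip)-[240,170])*4+[400,0])).astype(int).tolist()),3,(0,255,0),-1)
cv2.imwrite('pics/g1.png',w)
E
```

```text
[ 0.50266974 -0.27716925  0.05814973] [ 0.39725566  0.10291824 -1.57204751] tool x heading 103.12749597668599 z [-5.73624571e-04  4.74974163e-04 -9.99999723e-01]
nut [0.54497291 0.11027803] lug end [0.54433231 0.11064821]
yellow ((180.5609893798828, 274.048828125), (24.363107681274414, 51.537349700927734), 38.65980911254883) 1056.0
pred tip [ 0.48041211 -0.18173028  0.07414973] [239.06626447 205.88325449] [278.77061757 233.66501503]
```

View pics/g1.png

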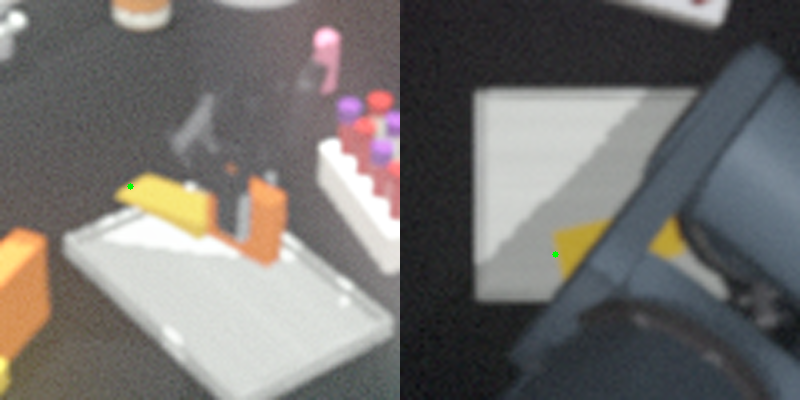

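The shim is held mid-handle, and the predicted tip matches both views: (239,206) in the side view and about 1.5 px off in the top view. Heading 103.1° is square to the analyser. The foot is at about (0.545, 0.1105), so I'll move to 50 mm short of it.

Emit:
{"api": "send_rows", "payload": {"commands": "0 0.5 0.4 0 0;0 0.9 0.6 0 0;0 1 0.6 0 0;0 1 0.6 0 0;0 1 0.6 0 0;0 1 0.6 0 0;0 1 0.6 0 0;0 1 0.6 0 0;0 1 0.6 0 0;0 1 0.6 0 0;0 1 0.5 0 0;0 0.5 0.4 0 0;0 0.3 0.35 0 0;0 0 0 0.5 0;0 0 0 1 0;0 0 0 1 0;0 0 0 0.6 0;0 0 0 0 0;0 0 0 0 0"}}

```text
t: 13.7
tcp_pos: [0.5883, -0.0278, -0.0048]
tool_rot: [0.622, 0.783, -0.001, -0.001]
force: [0.1, 0.2, -1.0]
finger_gap: 0.179
gripper_force: 58.3
```

```bash
python3 - <<'E'
from h import *
a=snap('top');b=snap('side');s=readout.sense();p=s['tcp_pos']
X=R.from_quat(s['tool_rot']).as_matrix();u=X[:2,0]/np.hypot(*X[:2,0]);w=X[:2,1]
print(p,s['force'],s['finger_gap'])
F=np.array([.5447,.1105]);tip=np.r_[p[:2]+.096*u,p[2]+.016];d=F-tip[:2]
print('tip',tip,'fwd',d@u,'lat',d@w,proj(b,tip),proj(a,tip))
for n,c in(('t',a),('s',b)):
    m=mask(c,22,36,(150,180,290,262) if n=='t' else (150,130,290,230))
    if m.sum()>20:
        r=rect(m);print(n,r,cv2.boxPoints(r).round(1).tolist())
v=b['pixels'][...,::-1];v=(255*(v/255.)**.6).astype(np.uint8)
cv2.imwrite('pics/h1.png',np.hstack([cv2.resize(v[120:220,160:260],(400,400),interpolation=2),cv2.resize(a['pixels'][170:270,130:230,::-1],(400,400),interpolation=2)]))
E
```

```text
[ 0.58971154 -0.02786662 -0.00327271] [-0.84913063 -0.26200837 -0.37840345] 0.17491034574618747
tip [0.56786526 0.06561461 0.01272729] fwd 0.048979331203383894 lat -0.01234306051599952 [215.19444058 171.0161726 ] [178.48453148 199.69473108]
t ((189.3623504638672, 195.4297637939453), (24.734548568725586, 5.47158145904541), 12.994616508483887) [[176.6999969482422, 195.3000030517578], [177.89999389648438, 190.0], [202.0, 195.5], [200.8000030517578, 200.89999389648438]]
s ((222.10003662109375, 173.30001831054688), (22.807893753051758, 12.074767112731934), 26.56505012512207) [[209.1999969482422, 173.60000610351562], [214.60000610351562, 162.8000030517578], [235.0, 173.0], [229.60000610351562, 183.8000030517578]]
```

View pics/h1.png

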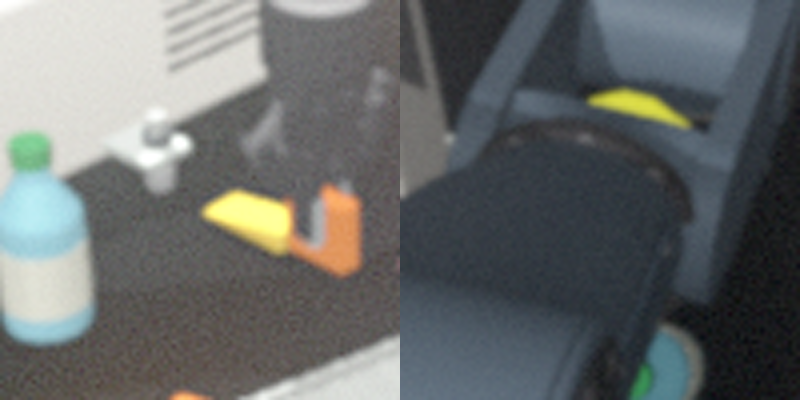

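The tip edge is at (215,170) in the side view, as predicted, and the foot bottom is at about (200,168). I need about 12 mm of lateral correction before lowering to the bench.

Emit:
{"api": "send_rows", "payload": {"commands": "0 0 -0.31 0 0;0 0 -0.31 0 0;0 0 0 0.25 0;0 0 0 0.2 0;0 0 0 0 0;0 0 0 0 0;0 0 0 0 0"}}

```text
t: 14.38
tcp_pos: [0.5772, -0.0299, -0.0129]
tool_rot: [0.621, 0.784, 0.0, 0.0]
force: [-0.4, -0.5, -1.2]
finger_gap: 0.184
gripper_force: 58.4
```

```bash
cat > st.py <<'E'
from h import *
s=readout.sense();p=s['tcp_pos']
X=R.from_quat(s['tool_rot']).as_matrix();u=X[:2,0]/np.hypot(*X[:2,0]);w=X[:2,1]
F=np.array([.5447,.1105]);tip=np.r_[p[:2]+.096*u,p[2]+.016];d=F-tip[:2]
print('fwd',d@u*1000,'lat',d@w*1000,'z',tip[2]*1000,'f along/lat/z',s['force'][:2]@u,s['force'][:2]@w,s['force'][2],'gap',s['finger_gap'],'t',s['t'],'hd',np.degrees(np.arctan2(u[1],u[0])))
E
python3 st.py; python3 - <<'E'
from h import *
b=snap('side');print(proj(b,[.5447,.1105,.007]))
m=mask(b,22,36,(150,130,290,230));r=rect(m);print(cv2.boxPoints(r).round(1).tolist())
# foot column centre
g=cv2.cvtColor(b['pixels'],cv2.COLOR_RGB2GRAY)[155:172,190:212]
for y in range(0,17,1):print(155+y,g[y].tolist())
E
```

```text
fwd 48.148567792860696 lat 0.4017904570348362 z 3.125576423941845 f along/lat/z -0.3626033394790353 -0.4719748948908087 -1.186860543620452 gap 0.18414310295566946 t 14.3833 hd 103.20772270371594
[199.8803551 168.4654604]
[[206.1999969482422, 177.5], [212.10000610351562, 166.8000030517578], [232.0, 177.89999389648438], [226.10000610351562, 188.60000610351562]]
155 [226, 225, 223, 223, 219, 185, 134, 116, 110, 103, 100, 106, 162, 243, 255, 255, 234, 154, 78, 52, 52, 58]
156 [222, 222, 223, 225, 221, 203, 169, 147, 132, 130, 127, 149, 182, 233, 254, 255, 236, 158, 84, 52, 43, 51]
157 [209, 219, 222, 223, 226, 229, 227, 215, 212, 198, 190, 189, 199, 214, 223, 219, 186, 130, 75, 53, 45, 50]
158 [181, 198, 210, 217, 232, 246, 254, 254, 253, 248, 236, 208, 193, 179, 168, 145, 121, 86, 62, 51, 51, 52]
159 [140, 163, 182, 204, 233, 254, 255, 255, 255, 252, 234, 197, 168, 137, 118, 93, 78, 58, 57, 46, 49, 56]
160 [99, 120, 137, 167, 204, 244, 255, 255, 249, 227, 198, 163, 141, 110, 79, 63, 54, 47, 53, 48, 48, 50]
161 [61, 78, 92, 114, 149, 187, 210, 217, 197, 174, 162, 153, 133, 106, 72, 48, 5
[... 291 characters left out ...]
7, 65, 48, 48, 49, 52, 50, 50, 48]
165 [56, 57, 51, 52, 52, 56, 91, 120, 138, 145, 143, 129, 120, 93, 61, 43, 48, 49, 44, 53, 46, 40]
166 [54, 52, 52, 53, 51, 59, 77, 108, 125, 136, 130, 125, 106, 80, 63, 48, 44, 49, 48, 47, 49, 55]
167 [55, 49, 54, 53, 55, 49, 62, 82, 97, 111, 111, 100, 89, 63, 49, 47, 46, 49, 48, 53, 48, 42]
168 [58, 48, 54, 51, 47, 50, 46, 61, 65, 75, 76, 71, 63, 54, 54, 46, 53, 50, 50, 47, 43, 53]
169 [53, 48, 50, 54, 51, 47, 51, 48, 56, 51, 47, 46, 49, 48, 48, 53, 50, 46, 47, 53, 52, 51]
170 [51, 56, 50, 50, 47, 43, 47, 51, 44, 50, 51, 41, 51, 46, 45, 44, 43, 53, 48, 47, 45, 46]
171 [50, 51, 52, 47, 49, 53, 52, 50, 50, 52, 44, 49, 46, 48, 43, 44, 50, 45, 49, 47, 50, 51]
```

The foot is aligned. Lowering onto the bench by feel.

Emit:
{"api": "send_rows", "payload": {"commands": "0 0 0 0.05 0;0 0 0 0.05 0;0 0 0 0 0;0 0 0 0 0"}}

```text
t: 14.77
tcp_pos: [0.577, -0.0299, -0.0149]
tool_rot: [0.621, 0.784, -0.0, -0.0]
force: [-0.6, 0.7, -1.0]
finger_gap: 0.176
gripper_force: 58.4
```

Emit:
{"api": "send_rows", "payload": {"commands": "0 0 0 0.04 0;0 0 0 0 0;0 0 0 0 0"}}

```text
t: 15.02
tcp_pos: [0.5772, -0.03, -0.0153]
tool_rot: [0.621, 0.784, 0.0, 0.0]
force: [-1.0, 0.3, 1.6]
finger_gap: 0.18
gripper_force: 58.6
```

Emit:
{"api": "send_rows", "payload": {"commands": "0 0.3 0 0 0;0 0.5 0 0 0;0 0.5 0 0 0;0 0.5 0 0 0;0 0.4 0 0 0;0 0.3 0 0 0;0 0 0 0 0;0 0 0 0 0"}}

```text
t: 15.68
tcp_pos: [0.5651, 0.0207, -0.0153]
tool_rot: [0.621, 0.784, 0.001, -0.001]
force: [0.2, 3.7, 5.2]
finger_gap: 0.179
gripper_force: 59.4
```

```bash
python3 st.py
```

```text
fwd -3.9212896272166584 lat 0.6085818910994047 z 0.7411647042490852 f along/lat/z 3.571391521194841 1.0450743709206722 5.168214074372482 gap 0.1787208234914139 t 15.6833 hd 103.1957090593893
```

Emit:
{"api": "send_rows", "payload": {"commands": "0 0.05 0 -0.02 0;0 0.05 0 0 0;0 0.05 0 0 0;0 0.05 0 0 0;0 0.05 0 0 0;0 0.05 0 0 0"}}

```text
t: 16.18
tcp_pos: [0.5643, 0.0244, -0.0153]
tool_rot: [0.621, 0.784, -0.0, 0.0]
force: [-0.3, -1.3, 1.9]
finger_gap: 0.181
gripper_force: 58.8
```

Emit:
{"api": "send_rows", "payload": {"commands": "0 0.05 0 0 0;0 0.05 0 0 0;0 0.05 0 0 0;0 0.05 0 0 0;0 0.05 0 0 0"}}

```text
t: 16.6
tcp_pos: [0.5629, 0.0296, -0.0153]
tool_rot: [0.621, 0.784, -0.0, -0.0]
force: [0.8, -0.9, 0.8]
finger_gap: 0.177
gripper_force: 58.8
```

```bash
python3 st.py
```

```text
fwd -13.092466307065276 lat 0.720285864000126 z 0.7181007065610103 f along/lat/z -1.0488501963793149 0.5773693976372775 0.7807034994004041 gap 0.17736804490160626 t 16.6 hd 103.19875140035155
```

Base drag is about 1 N. Continuing slowly.

Emit:
{"api": "send_rows", "payload": {"commands": "0 0.05 0 0 0;0 0.05 0 0 0;0 0.05 0 0 0;0 0.05 0 0 0;0 0.05 0 0 0"}}

```text
t: 17.02
tcp_pos: [0.5617, 0.0345, -0.0153]
tool_rot: [0.621, 0.784, -0.0, -0.0]
force: [0.6, -0.8, 0.0]
finger_gap: 0.178
gripper_force: 58.8
```

Emit:
{"api": "send_rows", "payload": {"commands": "0 0.05 0 0 0;0 0.05 0 0 0;0 0.05 0 0 0;0 0.05 0 0 0"}}

```text
t: 17.35
tcp_pos: [0.5608, 0.0384, -0.0153]
tool_rot: [0.621, 0.784, -0.0, -0.0]
force: [-0.0, -0.7, 0.4]
finger_gap: 0.175
gripper_force: 58.7
```

Emit:
{"api": "send_rows", "payload": {"commands": "0 0.05 0 0 0;0 0.05 0 0 0;0 0.05 0 0 0;0 0.05 0 0 0"}}

```text
t: 17.68
tcp_pos: [0.5599, 0.0423, -0.0153]
tool_rot: [0.621, 0.784, -0.0, -0.0]
force: [0.1, -1.0, -0.6]
finger_gap: 0.175
gripper_force: 58.6
```

Emit:
{"api": "send_rows", "payload": {"commands": "0 0.05 0 0 0;0 0.05 0 0 0;0 0.05 0 0 0;0 0.05 0 0 0"}}

```text
t: 18.02
tcp_pos: [0.5591, 0.0462, -0.0153]
tool_rot: [0.621, 0.784, -0.0, -0.0]
force: [0.2, -0.3, -0.1]
finger_gap: 0.18
gripper_force: 58.5
```

Emit:
{"api": "send_rows", "payload": {"commands": "0 0.05 0 0 0;0 0.05 0 0 0;0 0.05 0 0 0"}}

```text
t: 18.27
tcp_pos: [0.5584, 0.0491, -0.0153]
tool_rot: [0.621, 0.784, -0.0, -0.0]
force: [-1.2, -0.2, -0.9]
finger_gap: 0.178
gripper_force: 58.5
```

Emit:
{"api": "send_rows", "payload": {"commands": "0 0.05 0 0 0;0 0.05 0 0 0;0 0.05 0 0 0"}}

```text
t: 18.52
tcp_pos: [0.5578, 0.0519, -0.0152]
tool_rot: [0.621, 0.784, -0.0, -0.0]
force: [-0.2, 0.7, -1.9]
finger_gap: 0.18
gripper_force: 58.5
```

```bash
python3 st.py
```

```text
fwd -35.98425741710766 lat 0.6339774352816865 z 0.8047157031507712 f along/lat/z 0.6989557830142576 0.005527420015648599 -1.9137811989654767 gap 0.17979217041804366 t 18.5167 hd 103.20367966692108
```

Emit:
{"api": "send_rows", "payload": {"commands": "0 0.05 0 0.02 0;0 0.05 0 0.01 0;0 0 0 0 0"}}

```text
t: 18.77
tcp_pos: [0.558, 0.0532, -0.0153]
tool_rot: [0.621, 0.784, 0.0, 0.001]
force: [-0.5, -3.8, 2.9]
finger_gap: 0.177
gripper_force: 58.9
```

Emit:
{"api": "send_rows", "payload": {"commands": "0 0.05 0 0 0;0 0.05 0 0 0;0 0.05 0 0 0"}}

```text
t: 19.02
tcp_pos: [0.5581, 0.0555, -0.0153]
tool_rot: [0.621, 0.784, 0.0, 0.002]
force: [0.3, -7.8, 3.9]
finger_gap: 0.179
gripper_force: 58.9
```

Emit:
{"api": "send_rows", "payload": {"commands": "0 0.05 0 0 0;0 0.05 0 0 0"}}

```text
t: 19.18
tcp_pos: [0.5581, 0.057, -0.0152]
tool_rot: [0.621, 0.784, 0.0, 0.002]
force: [1.5, -8.8, 2.2]
finger_gap: 0.176
gripper_force: 58.9
```

```bash
python3 st.py
```

```text
fwd -40.86294126169615 lat -0.7483328635692257 z 0.7987075951082084 f along/lat/z -8.950262834902453 -0.5168120686254787 2.1940238220221793 gap 0.17631406709074662 t 19.1833 hd 103.24633936678615
```

Push is about 9 N, including about 2 N of bench drag from preload, after some 4 mm of wedging. That is snug, so I'll stop, settle and release.

Emit:
{"api": "send_rows", "payload": {"commands": "0 0 0 0 0;0 0 0 0 0;0 0 0 0 0"}}

```text
t: 19.43
tcp_pos: [0.558, 0.0572, -0.0153]
tool_rot: [0.621, 0.784, 0.0, 0.002]
force: [2.0, -7.3, 2.6]
finger_gap: 0.18
gripper_force: 58.8
```

```bash
python3 st.py
```

```text
fwd -41.11255315010584 lat -0.7777664878595939 z 0.7484970612483752 f along/lat/z -7.566515047721695 0.3217946838168195 2.6030555748341815 gap 0.1799020430765065 t 19.4333 hd 103.2225060226527
```

Emit:
{"api": "send_rows", "payload": {"commands": "20 0 0 0 0;25 0 0 0 0;35 0 0 0 0;45 0 0 0 0;45 0 0 0 0;45 0 0 0 0;45 0 0 -0.5 0;45 0 0 -1 0;45 0 0 -1 0;45 0 0 -1 0;45 0 0 -1 0;45 0 0 -1 0;45 -0.5 0 -1 0;45 -1 0 -0.5 0;45 -1 0 0 0;45 -1 0 0 0;45 -1 0 0 0;45 -1 0 0 0;45 -1 0 0 0;45 0 0 0 0"}}

```text
t: 21.1
tcp_pos: [0.5875, -0.0716, 0.1252]
tool_rot: [0.622, 0.783, 0.0, 0.002]
force: [0.8, 0.1, 0.1]
finger_gap: 0.529
gripper_force: 0.0
```

```bash
python3 - <<'E'
from h import *
a=snap('top');b=snap('side');s=readout.sense();print(s['tcp_pos'],s['force'],s['finger_gap'])
F=np.array([.5447,.1105]);n=np.array([-np.sin(np.radians(13.2)),np.cos(np.radians(13.2))])
print('expected handle top centre side',proj(b,np.r_[F-(.098-.041)*n,.05]))
v=b['pixels'][...,::-1];v=(255*(v/255.)**.6).astype(np.uint8)
cv2.imwrite('pics/i1.png',np.hstack([cv2.resize(v[110:210,150:250],(400,400),interpolation=2),cv2.resize(a['pixels'][140:290,110:260,::-1],(400,400),interpolation=2)]))
E
```

```text
[ 0.5857343  -0.06824248  0.1246673 ] [0.12359925 0.18390554 0.12411808] 0.5324867587036863
expected handle top centre side [213.48635178 161.93781798]
```

View pics/i1.png

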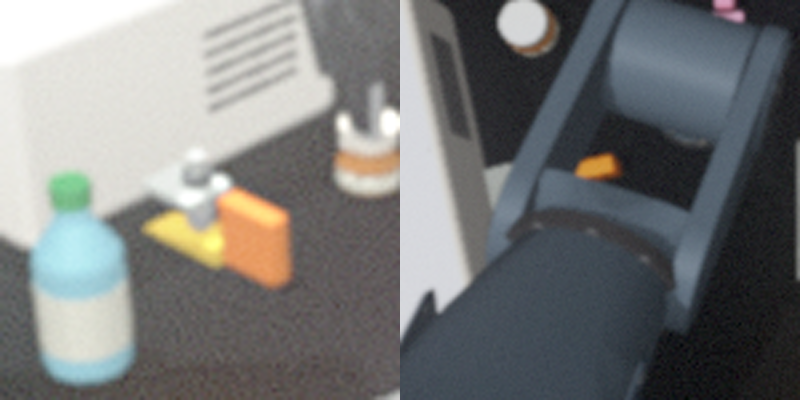

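The shim lies flat and square under the foot: handle top at about (213,161) in the side view, against (213.5,162) expected. The bottle and jar haven't moved and the gripper is clear. Handing in.

```bash
python3 -c "
from h import *
print(sign_off())"
```

```text
the job is handed in; nothing more can be done
None
```

The job is handed in at about 21 s: the shim lies flat and square under the foot, holding by itself after a push of about 7.5–9 N including bench drag (6 N was asked); the only slip was a first grasp about 38 mm too high, which pressed the handle top with about 12 N before I corrected it.

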